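Count to the third lane of the tin rack and push the red tin home

ROBOT

A 6-joint arm with a two-finger parallel gripper is mounted at the origin on the work surface. World frame = base frame: x ahead of the robot, y to its left, z up, the work surface at z = 0. Lengths are in m, angles in degrees, forces in N, time in s.
With the tool pointing down it reaches from about 0.35 to 0.875 m from the base axis. Payload 4.2 kg.
Tool frame: the origin (TCP) lies at the very end of the fingers, on their centre line; the grasp point (between the pads) lies behind it (r.grip_point_offset is the z of the grasp point in the tool frame, in m); z points along the fingers, y is the direction in which the jaws open and shut (so a half turn about z gives the same grasp; the last joint's range is limited). The gripper opens to 87 mm and grips with 3 to 60 N. Pads are 19 mm wide; open, the fingers measure 117 mm over their backs; the gripper's body (75 mm by 190 mm) begins 51 mm behind the grasp point.
Start: joints at [81.681, 22.042, 0.453, 0, -68.411, -14.817], TCP at [0.246, 0.575, 0.223] pointing down, gripper open.
Joint ranges: [-179.83, 179.83], [-69.29, 118.12], [-61.27, 80.66], [-181.25, 117.63], [-171.15, -9.14], [-177.46, 177.46]. Speed limits (degrees/s): [159.86, 159.86, 180, 180, 180, 180].

INTERFACE

Orientations are given as a 3x3 rotation matrix whose columns are the frame's x, y, z axes.
In Python, from station import r, capture, workorder gives the robot as it stands. The module is installed in compiled form; this text tells all that it offers.
- The arm moves only by the shell command python3 -m crank 'ROWS'. ROWS is JSON, a list of rows, each an object with "delta_rot": the turn, a rotation vector about the tool's x, y, z in rad, a list of three; "linear": the shift along the tool's x, y, z in m, a list of three; "gripper": the opening in per cent of the stroke, from 0 (shut) to 100 (fully open). A call has 1 to 10 rows; each row shifts and turns the commanded pose from where the row before left it, along the tool's axes as they then stand; what a row does not reach is not made up. A row lasts 1/8 s, in which the tool goes at most 62.5 mm and 10.7 degrees, less where a joint would pass 70% of its speed; a pose out of reach is approached as far as the arm can. A call is refused whole if a number of a shift passes 0.0625 or a number of a turn 0.188, either way. A call with a gripper value outside its range is refused whole. The fingers move at their own pace and stop on an object; the grip force is fixed at half the most. Time passes only in rows, so rows that do not move let the fingers close. It gives the time, the measured TCP pose, the force and the opening at its end, in the units of the state.
- r.sense(): the state, without advancing time (a new reading comes with each control period).
- capture(name): name is "scene" or "top" or "wrist"; returns a dict with "img" (420x560x3 uint8, blue, green, red), "fx", "fy", "cx", "cy" (pixels), "world_from_camera" (4x4, takes a point from camera to world coordinates). Camera axes: x right, y down, z forward; pixel columns grow to the right and rows downward; lengths in m; the calibration is good to about 2 mm. A picture is of the moment at which its call begins. There is no depth.
- workorder.finish_job(): hands the job in, once; it reports no verdict.
The state is a dict: "time_s": time; "joints": joint angles; "joint_velocities": joint speeds; "effort": joint torques, N m; "tcp_pos": TCP position; "ee_rot": TCP orientation; "wrist_force": force on the tool from outside, world axes, zero at the start; "moment": the same for the moment, N m; "gripper_width": opening from 0.0 (shut) to 1.0 (fully open).
Only numpy, scipy, OpenCV 4.12 (cv2) and the standard library are available. Lean on these libraries where they do the work, as an engineer would, in place of code of your own. Each camera call takes 0.05 s, during which the arm holds its last target.

TASK

Put the red tin away in its place in the counter rack, the third lane from the yellow end panel. First count along the rack's rail with a fingertip from the yellow end, touching the first, second and third paper tickets in turn; then push the red tin over the counter, never picking it up, into that third lane until it is fully home against the back stop. Leave the blue tin, the green tin, the ink jar and the pen pot where they are.

Things in the scene. Friction and masses are not known exactly. Their poses are not given: they have to be found in the camera images.
- rack: Fixed plywood divider rack on the counter, 488 (y) x 85 mm (x). Six lanes, open to the robot (-x), 72 mm wide between 8 mm dividers, centred at y = +200, +120, +40, -40, -120, -200 mm; the counter is their floor. Dividers start at x = -40 mm (round noses); back stop face at x = +35. Origin: on the counter, mid-length. x runs into the lanes, y along the rack to the robot's left, z up.
- ticket1: White paper ticket (44 x 20 mm) set flush in the top of the rack's steel rail, over the leftmost (+y) lane; its part of the rail is 48 mm long, then 32 mm of bare dark rail before the next. The rail is 26 mm wide (rack x = -40 to -14 mm), over the divider fronts; underside 40, top 46 mm above the counter. Origin: centre of the top face; axes as the rack's.
- ticket2: The same kind of ticket in the rail, over lane 2 counted from the left (+y). Origin: centre of its top face, 46 mm above the counter; axes as the rack's.
- ticket3: The same kind of ticket in the rail, over lane 3 counted from the left (+y). Origin: centre of its top face, 46 mm above the counter; axes as the rack's.
- ticket4: The same kind of ticket in the rail, over lane 4 counted from the left (+y). Origin: centre of its top face, 46 mm above the counter; axes as the rack's.
- ticket5: The same kind of ticket in the rail, over lane 5 counted from the left (+y). Origin: centre of its top face, 46 mm above the counter; axes as the rack's.
- ticket6: The same kind of ticket in the rail, over lane 6 counted from the left (+y). Origin: centre of its top face, 46 mm above the counter; axes as the rack's.
- end_yellow: Yellow end panel of the rack, 88 x 8 x 54 mm (x, y, z), at the left or the right end; counting starts at this end. Origin: under its centre, on the counter, 240 mm from the rack's origin along the rack's y; axes as the rack's.
- end_grey: Grey end panel of the same size, at the other end.
- tin_center (a point): Centre (14 mm up) of the closed red tin, white label on its lid, 90 x 60 x 28 mm (x, y, z), about 0.18 kg, loose on the counter before the rack, its length roughly along the lanes; axes along its sides. It slides with dry friction and turns to lie flat against two fingertips pushing one face. Home at the back stop its centre is at rack x = -10 mm and its end sticks 15 mm out.
- stock_a_center (a point): Centre of a blue tin, same size as the red one, already home in the second lane from the left. Leave it.
- stock_b_center (a point): Centre of a green tin, same size, already home in the second lane from the right. Leave it.
- ink_center (a point): Centre of a closed ink jar, 52 mm across, 62 mm tall, standing beside the work near one end of the rack. Leave it.
- pen_pot_center (a point): Point 40 mm up in a green glass pot of pens, 68 mm across, pot 80 mm and pens 141 mm tall, standing near the other end of the rack. Leave it.
There are look-alikes about, which are no part of the job. There is more than one size of the end_yellow; the job needs the middle-sized. Of the things that look like the part that bears tin_center, the smaller one is meant.

How it is judged (in metres and radians):
On the way, in this order (a step that is already met when the one before it is completed fails the run):
1. a finger touches the first ticket from the yellow end (((y of end_yellow in the frame of rack above 0 m and contact force between the fingers and ticket1 above 0.3 N) or (y of end_yellow in the frame of rack below 0 m and contact force between the fingers and ticket6 above 0.3 N))), for 0.05 s.
2. a finger touches the second ticket (((y of end_yellow in the frame of rack above 0 m and contact force between the fingers and ticket2 above 0.3 N) or (y of end_yellow in the frame of rack below 0 m and contact force between the fingers and ticket5 above 0.3 N))), for 0.05 s.
3. a finger touches the third ticket (((y of end_yellow in the frame of rack above 0 m and contact force between the fingers and ticket3 above 0.3 N) or (y of end_yellow in the frame of rack below 0 m and contact force between the fingers and ticket4 above 0.3 N))), for 0.05 s.
4. the red tin is home in the third lane from the yellow end (x of tin_center in the frame of rack above -0.016 m and ((y of end_yellow in the frame of rack above 0 m and y of tin_center in the frame of rack between 0.028 and 0.052 m) or (y of end_yellow in the frame of rack below 0 m and y of tin_center in the frame of rack between -0.052 and -0.028 m)) and height (world z) of tin_center below 0.019 m and angle between tin_center's own z axis and vertical below 0.1 rad and linear speed of tin below 0.02 m/s), for 0.2 s.
At the end, for the whole second after the job is handed in: The red tin lies flat on the counter at rest in the third lane from the yellow end panel (its centre within 12 mm of the lane's centre line), its centre no more than 6 mm short of where it is when home against the back stop (all of step 4); the robot touches nothing.
It fails at once if the red tin is lifted (its centre more than 26 mm above the counter, 12 mm off) (height (world z) of tin_center above 0.026 m).
It fails at once if the red tin is tipped over (angle between tin_center's own z axis and vertical above 0.5 rad).
It fails at once if the blue tin, the green tin, the ink jar or the pen pot is moved more than 20 mm (distance of any of stock_a_center, stock_b_center, ink_center, pen_pot_center from where it was at the start of the episode above 0.02 m).
It also fails if it takes over 67 s, if anything falls off the work surface, if the arm or the gripper's body presses on something with over 40 N, if the wrist force passes 120 N, or if a joint passes its speed limit or range.

## Working session

There is one attempt and no reset: what is moved stays moved. The work goes in short steps, Python scripts to look and compute and a shell command to move; the robot and the scene stay as the last step left them, time stands still between calls to the robot, and variables do not carry over. Pictures are saved under pics/ and viewed, and the job is handed in when it is done.

```bash
mkdir -p pics
python3 - <<'E'
from station import r,capture
import cv2,numpy as np,pickle
s=r.sense();print(s,r.grip_point_offset)
for n in("scene","top","wrist"):
    c=capture(n);cv2.imwrite(f"pics/{n}0.png",c["img"]);pickle.dump(c,open(f"{n}0.pkl","wb"))
    print(n,c["fx"],c["fy"],c["cx"],c["cy"],np.round(c["world_from_camera"],4).tolist())
E
```

```text
{'time_s': 0.0, 'joints': array([ 8.16823408e+01,  2.20901899e+01,  3.80016084e-01, -2.93889032e-02,
       -6.84101753e+01, -1.48174150e+01]), 'joint_velocities': array([ 0.07889042, -0.00070309, -0.11573256,  0.00996788,  0.00019144,
        0.03515298]), 'effort': array([-5.01838076e-04, -3.90668929e+01,  1.87400937e+01,  4.21993956e+00,
        1.09371936e-02, -2.02691090e-04]), 'tcp_pos': array([0.24529857, 0.57420055, 0.22146619]), 'ee_rot': array([[ 9.19506813e-01, -3.93073300e-01, -7.75782152e-04],
       [-3.93074058e-01, -9.19504621e-01, -2.00935205e-03],
       [ 7.64873662e-05,  2.15255273e-03, -9.99997680e-01]]), 'wrist_force': array([ 0.51516178, -0.0823031 ,  0.21689829]), 'moment': array([ 0.01236863, -0.01892115,  0.03210648]), 'gripper_width': 1.0018361427743172} -0.0187
scene 478.95482024510403 478.95482024510403 280.12538876089076 216.72803058616026 [[-0.2514, 0.6812, -0.6876, 1.3244], [0.9679, 0.1757, -0.1797, 0.2155], [-0.0016, -0.7107, -0.7035, 0.795], [0.0, 0.0, 0.0, 1.0]]
top 401.48572132069717 401.48572132069717 280.1597607043603 208.94956843031122 [[0.0152, -0.9986, 0.0507, 0.534], [-0.9999, -0.0151, 0.0027, 0.0057], [-0.0019, -0.0508, -0.9987, 1.164], [0.0, 0.0, 0.0, 1.0]]
wrist 324.0439801146291 324.0439801146291 277.9728682169668 208.27695910186895 [[-0.3936, -0.8838, -0.2531, 0.3147], [-0.9193, 0.3786, 0.1074, 0.5442], [0.0009, 0.275, -0.9615, 0.3847], [0.0, 0.0, 0.0, 1.0]]
```

View pics/scene0.png

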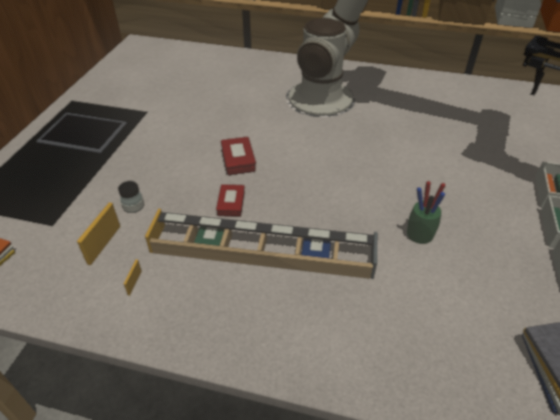

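View pics/top0.png

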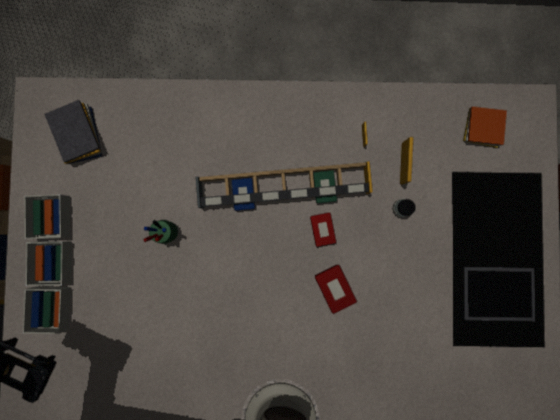

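View pics/wrist0.png

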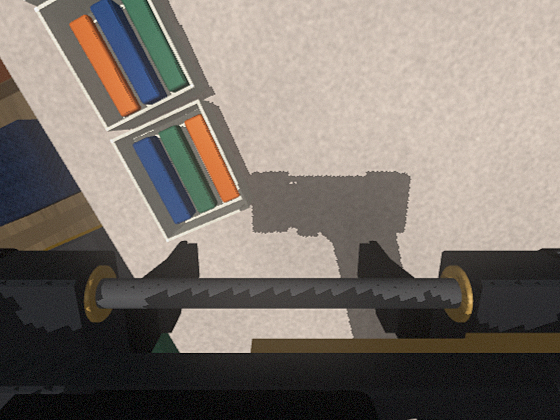

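Candidates in the top view:
- **Yellow panels:** rack end at (369,178), loose large at (407,160), loose small at (366,134).
- **Red tins:** small at (323,230), large at (335,289).

I choose the panel on the rack's right end and the small tin. The tickets to count are then at (356,188), (326,190) and (299,193). I'll check this in a crop.

Run:
```python
import cv2
i=cv2.imread("pics/top0.png")[110:320,185:425]
cv2.imwrite("pics/crop0.png",cv2.resize(i,None,fx=3.3,fy=2.85*0+2.85,interpolation=cv2.INTER_CUBIC) if 0 else cv2.resize(i,None,fx=2.8,fy=2.8,interpolation=cv2.INTER_CUBIC))
```

```text
(no output)
```

View pics/crop0.png

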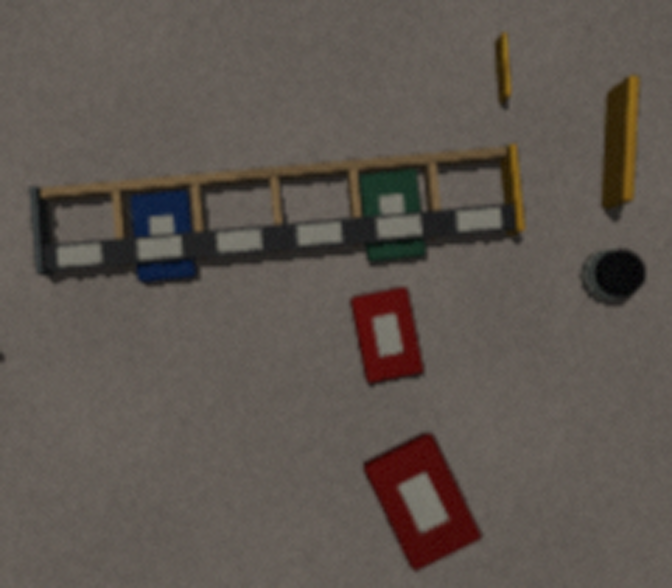

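The crop confirms it. The yellow panel is on the rack's right end, the small red tin is at crop (388,335), and the target lane is at crop (318,200). Next I'll measure the poses.

```bash
cat > h.py <<'E'
import cv2,numpy as np,pickle
from scipy.optimize import least_squares
def ray(c,u,v,z):
    T=c["world_from_camera"];d=T[:3,:3]@np.array([(u-c["cx"])/c["fx"],(v-c["cy"])/c["fy"],1]);p=T[:3,3]
    return p+d*(z-p[2])/d[2]
def proj(c,P):
    T=np.linalg.inv(c["world_from_camera"]);q=(T[:3,:3]@np.atleast_2d(P).T).T+T[:3,3]
    return np.c_[c["fx"]*q[:,0]/q[:,2]+c["cx"],c["fy"]*q[:,1]/q[:,2]+c["cy"]]
def comps(mask,mn=20):
    n,l,s,ce=cv2.connectedComponentsWithStats(mask.astype(np.uint8))
    return [(s[i,4],*ce[i].round(2),*s[i,:4]) for i in range(1,n) if s[i,4]>=mn],l
def red(img):
    b,g,rr=[img[...,k].astype(int) for k in range(3)]
    return (rr>60)&(rr>2.2*g)&(rr>2.2*b)
def rect(c,mask_c,z):
    pts=mask_c.reshape(-1,2);W=np.array([ray(c,u,v,z)[:2] for u,v in pts],np.float32)
    return cv2.minAreaRect((W*1000).astype(np.float32))
E
python3 - <<'E'
from h import *
for n in("top","scene"):
    c=pickle.load(open(n+"0.pkl","rb"));im=c["img"];hsv=cv2.cvtColor(im,cv2.COLOR_BGR2HSV)
    w=(im.min(2)>(125 if n=="top" else 150));
    print(n)
    for k in comps(w,15)[0]:
        p=ray(c,k[1],k[2],.046);print("W",[float(x) for x in k],p.round(4))
    m=red(im)
    for k in comps(m,100)[0]:print("R",[float(x) for x in k])
    cs,_=cv2.findContours(m.astype(np.uint8),cv2.RETR_EXTERNAL,cv2.CHAIN_APPROX_NONE)
    for q in cs:
        if len(q)>40: print(rect(c,q,.028))
c=pickle.load(open("top0.pkl","rb"));print("ink",ray(c,405,208,.062),"pot",ray(c,167,230,.08))
E
```

```text
top
R [1102.0, 486.86, 125.46, 469.0, 108.0, 37.0, 36.0]
R [466.0, 322.67, 229.16, 311.0, 213.0, 25.0, 33.0]
R [176.0, 38.85, 263.21, 36.0, 246.0, 7.0, 34.0]
R [845.0, 335.43, 288.86, 315.0, 265.0, 41.0, 48.0]
((301.7706604003906, 632.2133178710938), (88.6520767211914, 5.609529972076416), 2.4901649951934814)
((370.06866455078125, -149.52418518066406), (114.29854583740234, 75.25768280029297), 27.117183685302734)
((430.4512939453125, 685.7849731445312), (92.76875305175781, 16.94023323059082), 2.6423587799072266)
((536.4716186523438, -112.10820007324219), (85.79912567138672, 56.555721282958984), 11.826292991638184)
((543.4066162109375, 665.4410400390625), (59.96866226196289, 16.997255325317383), 2.577202558517456)
((588.5675048828125, 667.4608154296875), (37.12403869628906, 17.047197341918945), 2.5340042114257812)
((839.1819458007812, -578.7822875976562), (98.22415924072266, 96.8355484008789), 85.30286407470703)
scene
W [68.0, 237.04, 149.87, 233.0, 146.0, 10.0, 9.0] [ 0.3821 -0.1457  0.046 ]
W [40.0, 229.75, 196.12, 227.0, 193.0, 7.0, 7.0] [ 0.5557 -0.1063  0.046 ]
W [38.0, 175.26, 217
[... 260 characters left out ...]
.6274 0.0375 0.046 ]
W [51.0, 319.04, 232.9, 311.0, 231.0, 16.0, 5.0] [0.6193 0.1176 0.046 ]
W [29.0, 209.1, 234.24, 206.0, 232.0, 7.0, 5.0] [ 0.6821 -0.1099  0.046 ]
W [54.0, 356.48, 236.96, 348.0, 235.0, 17.0, 5.0] [0.611  0.1971 0.046 ]
W [36.0, 315.53, 246.11, 312.0, 244.0, 8.0, 5.0] [0.6584 0.1179 0.046 ]
R [173.0, 238.27, 159.36, 226.0, 148.0, 27.0, 18.0]
R [296.0, 230.32, 199.46, 218.0, 186.0, 25.0, 24.0]
((540.8530883789062, -111.33332824707031), (81.84883117675781, 51.67355728149414), 12.342103004455566)
((386.18603515625, -141.25550842285156), (58.69953155517578, 68.97088623046875), 32.525672912597656)
ink [ 0.59779581 -0.33422174  0.062     ] pot [0.52760825 0.31297615 0.08      ]
```

Run:
```python
from h import *
c=pickle.load(open("top0.pkl","rb"));im=c["img"]
cr=im[150:330,190:380];print(np.percentile(cr.min(2),[50,90,97,99]))
w=(im.min(2)>105)
for k in comps(w,10)[0]:
    if 190<k[1]<380 and 150<k[2]<330:print([float(x) for x in k],ray(c,k[1],k[2],.046).round(4),ray(c,k[1],k[2],.028).round(4))
c=pickle.load(open("scene0.pkl","rb"));print(ray(c,229.75,196.12,.028),ray(c,237,149.9,.035))
```

```text
[ 86.  89.  92. 108.]
[27.0, 324.56, 182.33, 321.0, 180.0, 7.0, 6.0] [ 0.6672 -0.1144  0.046 ] [ 0.6694 -0.1163  0.028 ]
[65.0, 355.4, 187.85, 349.0, 185.0, 14.0, 7.0] [ 0.653  -0.2007  0.046 ] [ 0.6549 -0.204   0.028 ]
[33.0, 242.09, 189.88, 239.0, 188.0, 7.0, 5.0] [0.6426 0.1159 0.046 ] [0.6443 0.1177 0.028 ]
[66.0, 326.58, 190.35, 320.0, 188.0, 15.0, 6.0] [ 0.6448 -0.1202  0.046 ] [ 0.6466 -0.1222  0.028 ]
[69.0, 298.32, 192.93, 292.0, 190.0, 14.0, 7.0] [ 0.6364 -0.0414  0.046 ] [ 0.638  -0.0421  0.028 ]
[67.0, 269.67, 195.54, 263.0, 193.0, 14.0, 6.0] [0.6279 0.0386 0.046 ] [0.6294 0.0391 0.028 ]
[70.0, 241.51, 197.86, 235.0, 195.0, 14.0, 7.0] [0.6202 0.1171 0.046 ] [0.6216 0.1189 0.028 ]
[65.0, 212.49, 200.48, 206.0, 198.0, 14.0, 6.0] [0.6116 0.198  0.046 ] [0.6129 0.2011 0.028 ]
[69.0, 323.0, 228.91, 320.0, 223.0, 7.0, 13.0] [ 0.537  -0.1113  0.046 ] [ 0.5371 -0.1132  0.028 ]
[131.0, 335.79, 288.64, 329.0, 280.0, 14.0, 18.0] [ 0.373  -0.1482  0.046 ] [ 0.3704 -0.1506  0.028 ]
[ 0.53721201 -0.11408346  0.028     ] [ 0.36840623 -0.15103752  0.035     ]
```

```bash
python3 -m crank '[{"delta_rot":[0,0,-0.169],"linear":[0,0,0],"gripper":0},{"delta_rot":[0,0,-0.169],"linear":[0,0,0],"gripper":0},{"delta_rot":[0,0,-0.168],"linear":[0,0,0],"gripper":0},{"delta_rot":[0,0,0],"linear":[0.022,0.054,0],"gripper":0},{"delta_rot":[0,0,0],"linear":[0.022,0.054,0],"gripper":0},{"delta_rot":[0,0,0],"linear":[0.022,0.054,0],"gripper":0},{"delta_rot":[0,0,0],"linear":[0.022,0.054,0],"gripper":0},{"delta_rot":[0,0,0],"linear":[0.022,0.054,0],"gripper":0},{"delta_rot":[0,0,0],"linear":[0.022,0.054,0],"gripper":0},{"delta_rot":[0,0,0],"linear":[0.022,0.054,0],"gripper":0}]'
cat >> h.py <<'E'
def goto(x,y,z,yaw=None):
    from station import r
    s=r.sense();R=s["ee_rot"];d=R.T@(np.array([x,y,z])-s["tcp_pos"])
    print("t",s["time_s"],"tcp",s["tcp_pos"].round(4),"yaw",np.degrees(np.arctan2(R[1,0],R[0,0])).round(2),"tilt",R[:2,2].round(4),"F",s["wrist_force"].round(2),"w",s["gripper_width"],"need",d.round(4))
E
python3 -c "
from h import *
goto(.6525,-.2009,.065)"
```

```text
time_s: 1.4
tcp_pos: [0.4377, 0.2126, 0.2226]
ee_rot: [[0.995, 0.102, 0.0], [0.102, -0.995, 0.0], [0.0, -0.0, -1.0]]
wrist_force: [0.9, 0.2, -0.4]
gripper_width: 0.022
t 1.4 tcp [0.4377 0.2126 0.2226] yaw 5.88 tilt [0.0001 0.0002] F [ 0.91  0.21 -0.38] w 0.021753729178910514 need [0.1712 0.4334 0.1575]
```

```bash
python3 -m crank '[{"delta_rot":[0,0,0],"linear":[0.0214,0.054,0],"gripper":0},{"delta_rot":[0,0,0],"linear":[0.0214,0.054,0],"gripper":0},{"delta_rot":[0,0,0],"linear":[0.0214,0.054,0],"gripper":0},{"delta_rot":[0,0,0],"linear":[0.0214,0.054,0],"gripper":0},{"delta_rot":[0,0,0],"linear":[0.0214,0.054,0],"gripper":0},{"delta_rot":[0,0,0],"linear":[0.0214,0.054,0],"gripper":0},{"delta_rot":[0,0,0],"linear":[0.0214,0.054,0],"gripper":0},{"delta_rot":[0,0,0],"linear":[0.0214,0.054,0],"gripper":0},{"delta_rot":[0,0,0],"linear":[0,0,0.06],"gripper":0},{"delta_rot":[0,0,0],"linear":[0,0,0.05],"gripper":0}]'
python3 - <<'E'
from h import *
goto(.6525,-.2009,.055)
from station import capture
c=capture("wrist");cv2.imwrite("pics/w1.png",c["img"])
E
```

```text
time_s: 2.65
tcp_pos: [0.6511, -0.1988, 0.11]
ee_rot: [[0.995, 0.1, -0.001], [0.1, -0.995, 0.001], [-0.001, -0.001, -1.0]]
wrist_force: [-0.7, 0.2, -0.1]
gripper_width: 0.005
t 2.65 tcp [ 0.6511 -0.1988  0.11  ] yaw 5.73 tilt [-0.0012  0.0007] F [-0.69  0.22 -0.13] w 0.004599072421763389 need [0.0013 0.0023 0.055 ]
```

View pics/w1.png

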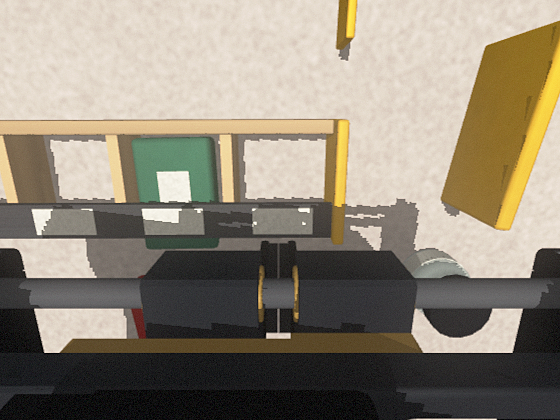

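The closed fingers hang just in front of and above the ticket beside the yellow panel (pixel 283,220). I'll go down now.

```bash
python3 -m crank '[{"delta_rot":[0,0,0],"linear":[0.001,0.0015,0.03],"gripper":0},{"delta_rot":[0,0,0],"linear":[0,0,0.025],"gripper":0},{"delta_rot":[0,0,0],"linear":[0,0,0.005],"gripper":0},{"delta_rot":[0,0,0],"linear":[0,0,0.003],"gripper":0},{"delta_rot":[0,0,0],"linear":[0,0,0.002],"gripper":0},{"delta_rot":[0,0,0],"linear":[0,0,0.001],"gripper":0}]'
```

```text
time_s: 3.45
tcp_pos: [0.6533, -0.1993, 0.0476]
ee_rot: [[0.995, 0.102, 0.002], [0.102, -0.995, -0.0], [0.002, 0.0, -1.0]]
wrist_force: [0.0, -0.0, -0.3]
gripper_width: 0.003
```

```bash
python3 -m crank '[{"delta_rot":[0,0,0],"linear":[0,0,0.0015],"gripper":0},{"delta_rot":[0,0,0],"linear":[0,0,0.0015],"gripper":0},{"delta_rot":[0,0,0],"linear":[0,0,0],"gripper":0}]'
```

```text
time_s: 3.82
tcp_pos: [0.6533, -0.1993, 0.0465]
ee_rot: [[0.995, 0.103, 0.001], [0.103, -0.995, -0.001], [0.001, 0.001, -1.0]]
wrist_force: [-2.8, 2.4, 9.1]
gripper_width: 0.006
```

Ticket 1 touched at about 9 N. Next is ticket 2.

```bash
python3 -m crank '[{"delta_rot":[0,0,0],"linear":[0,0,-0.022],"gripper":0},{"delta_rot":[0,0,0],"linear":[0,-0.04,0],"gripper":0},{"delta_rot":[0,0,0],"linear":[0,-0.039,0],"gripper":0},{"delta_rot":[0,0,0],"linear":[0,0,0.01],"gripper":0},{"delta_rot":[0,0,0],"linear":[0,0,0.007],"gripper":0},{"delta_rot":[0,0,0],"linear":[0,0,0.003],"gripper":0},{"delta_rot":[0,0,0],"linear":[0,0,0.002],"gripper":0},{"delta_rot":[0,0,0],"linear":[0,0,0],"gripper":0}]'
```

```text
time_s: 4.82
tcp_pos: [0.6444, -0.1211, 0.0464]
ee_rot: [[0.995, 0.101, -0.001], [0.101, -0.995, 0.0], [-0.001, -0.0, -1.0]]
wrist_force: [-6.3, 5.9, 16.6]
gripper_width: 0.008
```

```bash
python3 -m crank '[{"delta_rot":[0,0,0],"linear":[0,0,-0.022],"gripper":0},{"delta_rot":[0,0,0],"linear":[0,-0.04,0],"gripper":0},{"delta_rot":[0,0,0],"linear":[0,-0.04,0],"gripper":0},{"delta_rot":[0,0,0],"linear":[0,0,0.01],"gripper":0},{"delta_rot":[0,0,0],"linear":[0,0,0.007],"gripper":0},{"delta_rot":[0,0,0],"linear":[0,0,0.003],"gripper":0},{"delta_rot":[0,0,0],"linear":[0,0,0.0015],"gripper":0},{"delta_rot":[0,0,0],"linear":[0,0,0],"gripper":0}]'
```

```text
time_s: 5.82
tcp_pos: [0.6362, -0.0422, 0.0464]
ee_rot: [[0.995, 0.101, -0.001], [0.101, -0.995, -0.0], [-0.001, 0.0, -1.0]]
wrist_force: [-5.6, 3.5, 14.2]
gripper_width: 0.003
```

All three tickets are counted. Next I'll lift, move to the tin's right side and turn the tool 90° so both fingertips line up along its length.

```bash
python3 -m crank '[{"delta_rot":[0,0,0],"linear":[0,0,-0.05],"gripper":0},{"delta_rot":[0,0,0],"linear":[0,0,-0.03],"gripper":45},{"delta_rot":[0,0,0],"linear":[-0.0353,0.039,0],"gripper":45},{"delta_rot":[0,0,0],"linear":[-0.0353,0.039,0],"gripper":45},{"delta_rot":[0,0,0],"linear":[-0.0353,0.039,0],"gripper":45},{"delta_rot":[0,0,0.1745],"linear":[0,0,0],"gripper":45},{"delta_rot":[0,0,0.1745],"linear":[0,0,0],"gripper":45},{"delta_rot":[0,0,0.1745],"linear":[0,0,0],"gripper":45},{"delta_rot":[0,0,0.1745],"linear":[0,0,0],"gripper":45},{"delta_rot":[0,0,0.1745],"linear":[0,0,0],"gripper":45}]'
python3 -m crank '[{"delta_rot":[0,0,0.1745],"linear":[0,0,0],"gripper":45},{"delta_rot":[0,0,0.1745],"linear":[0,0,0],"gripper":45},{"delta_rot":[0,0,0.1745],"linear":[0,0,0],"gripper":45},{"delta_rot":[0,0,0.1745],"linear":[0,0,0],"gripper":45},{"delta_rot":[0,0,0],"linear":[0,0,0],"gripper":45}]'
python3 - <<'E'
from h import *
goto(.5429,-.1697,.010)
from station import capture
c=capture("top");cv2.imwrite("pics/t2.png",cv2.resize(c["img"][110:320,185:425],None,fx=2.8,fy=2.8,interpolation=cv2.INTER_CUBIC))
c=capture("wrist");cv2.imwrite("pics/w2.png",c["img"])
E
```

```text
time_s: 7.08
tcp_pos: [0.5428, -0.1698, 0.1235]
ee_rot: [[0.712, -0.702, -0.001], [-0.702, -0.712, -0.0], [-0.001, 0.001, -1.0]]
wrist_force: [-0.1, 0.0, 0.1]
gripper_width: 0.449
time_s: 7.7
tcp_pos: [0.5428, -0.1695, 0.1235]
ee_rot: [[0.102, -0.995, -0.001], [-0.995, -0.102, -0.0], [-0.0, 0.001, -1.0]]
wrist_force: [0.7, -0.1, 0.0]
gripper_width: 0.448
t 7.7 tcp [ 0.5428 -0.1695  0.1235] yaw -84.13 tilt [-0.0009 -0.    ] F [ 0.68 -0.13  0.04] w 0.4481462475521395 need [ 0.0002 -0.0002  0.1135]
```

View pics/w2.png

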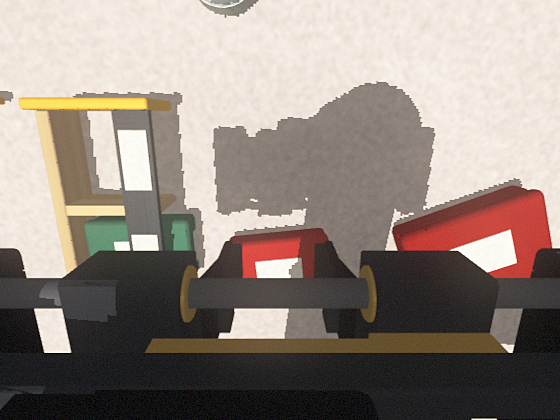

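View pics/t2.png

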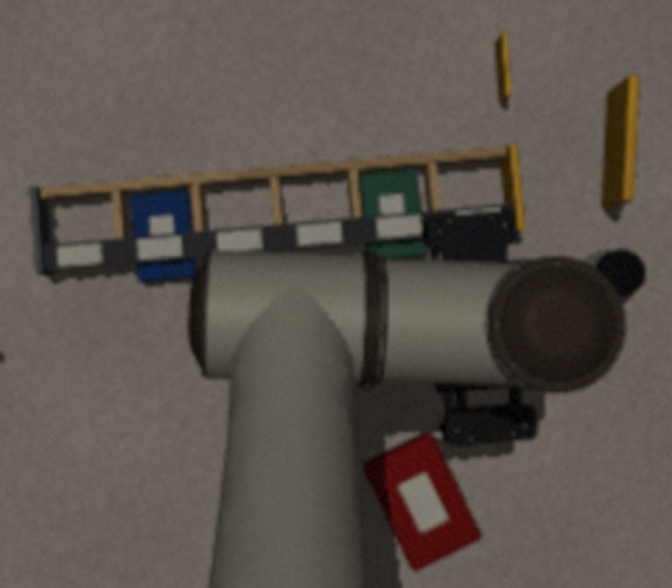

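Run:
```python
from h import *
from station import capture
c=capture("wrist");pickle.dump(c,open("w2.pkl","wb"))
print("tip proj",proj(c,[.5428,-.1695,.1235]),"floor",proj(c,[.5428,-.1695,.01]))
t=np.radians(12);R=np.array([[np.cos(t),-np.sin(t)],[np.sin(t),np.cos(t)]])
for a in((45,-30),(-45,-30)):
    p=R@np.array(a)/1000+[.537,-.1135];print(a,p.round(4),proj(c,[*p,.028]))
print(proj(c,[.537,-.1135,.028]))
for u,v in((238,230),(324,228)):print(ray(c,u,v,.028))
print(c["world_from_camera"].round(3))
```

```text
tip proj [[278.27036665 258.67616067]] floor [[278.1358072  204.16907452]]
(45, -30) [ 0.5873 -0.1335] [[222.34051532 244.77926929]]
(-45, -30) [ 0.4992 -0.1522] [[326.99504375 234.35070944]]
[[278.13327439 271.25939977]]
[ 0.57480866 -0.14831579  0.028     ]
[ 0.50256858 -0.15760573  0.028     ]
[[-0.995 -0.099 -0.029  0.551]
 [-0.103  0.956  0.274 -0.245]
 [ 0.     0.276 -0.961  0.287]
 [ 0.     0.     0.     1.   ]]
```

The wrist view shows the red tin between (233,237) and (325,228). That matches the prediction, and the fingers clear it by about 8 mm. I'll descend and push sideways.

```bash
python3 -m crank '[{"delta_rot":[0,0,0],"linear":[0,0,0.055],"gripper":45},{"delta_rot":[0,0,0],"linear":[0,0,0.045],"gripper":45},{"delta_rot":[0,0,0],"linear":[0,0,0.013],"gripper":45},{"delta_rot":[0,0,0],"linear":[-0.005,0,0],"gripper":45},{"delta_rot":[0,0,0],"linear":[-0.006,0,0],"gripper":45},{"delta_rot":[0,0,0],"linear":[-0.006,0,0],"gripper":45},{"delta_rot":[0,0,0],"linear":[-0.006,0,0],"gripper":45},{"delta_rot":[0,0,0],"linear":[-0.006,0,0],"gripper":45},{"delta_rot":[0,0,0],"linear":[-0.006,0,0],"gripper":45},{"delta_rot":[0,0,0],"linear":[-0.006,0,0],"gripper":45}]'
python3 - <<'E'
from h import *
goto(.5429,-.1697,.010)
from station import capture
c=capture("wrist");cv2.imwrite("pics/w3.png",c["img"])
c=capture("scene");cv2.imwrite("pics/s3.png",cv2.resize(c["img"][120:300,120:400],None,fx=2.8,fy=2.8))
E
```

```text
time_s: 9.1
tcp_pos: [0.5392, -0.1271, 0.0112]
ee_rot: [[0.102, -0.995, 0.0], [-0.995, -0.102, -0.0], [0.0, -0.0, -1.0]]
wrist_force: [-0.1, -1.6, 1.8]
gripper_width: 0.446
t 9.1 tcp [ 0.5392 -0.1271  0.0112] yaw -84.12 tilt [ 0.0004 -0.0001] F [-0.1  -1.61  1.78] w 0.44646983451339683 need [0.0427 0.0006 0.0012]
```

View pics/s3.png

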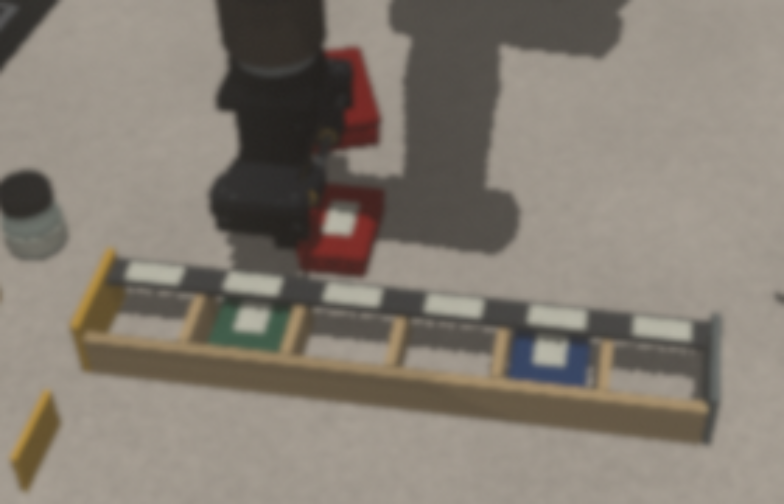

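View pics/w3.png

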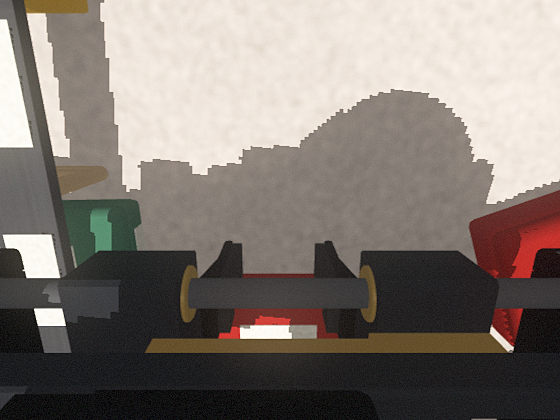

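The scene view shows the tin flush against both fingertips at (340,230), moving toward the third lane. About 36 mm remain.

```bash
python3 -m crank '[{"delta_rot":[0,0,0],"linear":[-0.006,0,0],"gripper":45},{"delta_rot":[0,0,0],"linear":[-0.006,0,0],"gripper":45},{"delta_rot":[0,0,0],"linear":[-0.006,0,0],"gripper":45},{"delta_rot":[0,0,0],"linear":[-0.006,0,0],"gripper":45},{"delta_rot":[0,0,0],"linear":[-0.006,0,0],"gripper":45},{"delta_rot":[0,0,0],"linear":[-0.005,0,0],"gripper":45},{"delta_rot":[0,0,0],"linear":[0,0,0],"gripper":45}]'
python3 - <<'E'
from h import *
goto(.5429,-.1697,.010)
from station import capture
c=capture("scene");cv2.imwrite("pics/s4.png",cv2.resize(c["img"][120:300,120:400],None,fx=2.8,fy=2.8))
for k in comps(c["img"].min(2)>140,15)[0]: print([float(x) for x in k[:3]],ray(c,k[1],k[2],.028).round(4))
E
```

```text
time_s: 10.07
tcp_pos: [0.5355, -0.0922, 0.0111]
ee_rot: [[0.103, -0.995, 0.0], [-0.995, -0.103, 0.0], [-0.0, -0.0, -1.0]]
wrist_force: [0.5, -0.2, -0.3]
gripper_width: 0.453
t 10.075 tcp [ 0.5355 -0.0922  0.0111] yaw -84.1 tilt [0.0002 0.0001] F [ 0.47 -0.2  -0.35] w 0.4532465695001528 need [0.0778 0.0006 0.0011]
[61.0, 178.3, 52.89] [-0.1214 -0.5274  0.028 ]
[42.0, 192.74, 53.64] [-0.1286 -0.4766  0.028 ]
[17.0, 201.41, 60.35] [-0.0897 -0.4294  0.028 ]
[1769.0, 417.57, 96.98] [-0.0311  0.2943  0.028 ]
[136.0, 135.33, 77.4] [ 0.0729 -0.5935  0.028 ]
[339.0, 263.76, 76.75] [-0.0342 -0.1932  0.028 ]
[150.0, 296.44, 79.85] [-0.0409 -0.0864  0.028 ]
[243.0, 329.31, 81.67] [-0.0556  0.0175  0.028 ]
[199.0, 548.99, 97.17] [-0.1292  0.6809  0.028 ]
[95.0, 131.6, 103.28] [ 0.2184 -0.5326  0.028 ]
[1375.0, 162.52, 124.8] [ 0.3003 -0.3951  0.028 ]
[29.0, 416.07, 104.34] [0.0126 0.2923 0.028 ]
[38.0, 475.05, 103.87] [-0.0339  0.4624  0.028 ]
[666.0, 520.15, 129.43] [0.0731 0.5802 0.028 ]
[73.0, 258.16, 128.89] [ 0.2524 -0.1276  0.028 ]
[6848.0, 412.93, 175.02] [0.3489 0.3031 0.028 ]
[35.0, 400
[... 6044 characters left out ...]
59 0.028 ]
[18.0, 205.28, 370.06] [ 0.9699 -0.0109  0.028 ]
[22.0, 264.45, 369.36] [0.9431 0.0873 0.028 ]
[31.0, 442.94, 368.74] [0.865  0.3847 0.028 ]
[32.0, 276.06, 373.91] [0.9462 0.1088 0.028 ]
[15.0, 506.53, 374.47] [0.8486 0.4899 0.028 ]
[21.0, 313.86, 377.76] [0.9369 0.1728 0.028 ]
[21.0, 442.62, 383.71] [0.893  0.3847 0.028 ]
[61.0, 533.57, 388.93] [0.8644 0.5316 0.028 ]
[51.0, 368.43, 387.92] [0.9317 0.2648 0.028 ]
[26.0, 280.73, 392.69] [0.9764 0.1249 0.028 ]
[18.0, 398.61, 394.56] [0.9306 0.3145 0.028 ]
[34.0, 357.79, 400.03] [0.9568 0.2505 0.028 ]
[20.0, 369.8, 401.3] [0.954  0.2698 0.028 ]
[50.0, 534.9, 405.14] [0.8931 0.5306 0.028 ]
[17.0, 414.59, 407.82] [0.9466 0.3414 0.028 ]
```

View pics/s4.png

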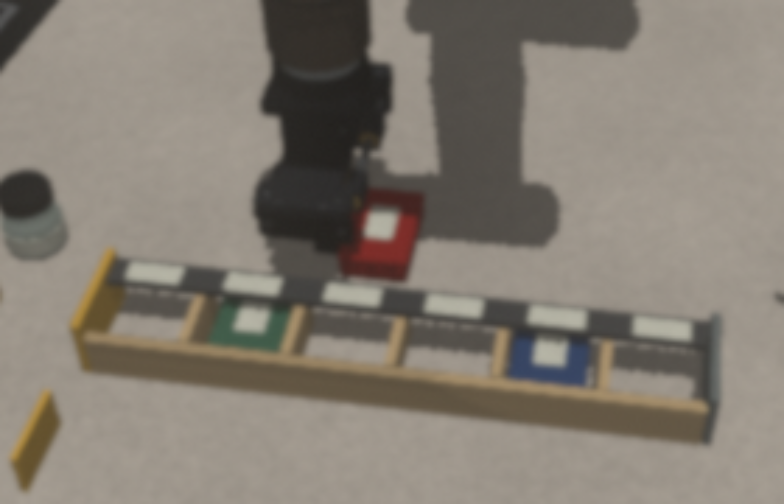

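The tin is square with the lane. Its centre is at rack y of about -40 mm by fingertip and -39 mm by its label (255,200). I'll back off, lift and turn to push from behind.

```bash
python3 -m crank '[{"delta_rot":[0,0,0],"linear":[0.015,0,0],"gripper":45},{"delta_rot":[0,0,0],"linear":[0,0,-0.06],"gripper":45},{"delta_rot":[0,0,0],"linear":[0,0,-0.055],"gripper":25},{"delta_rot":[0,0,-0.1745],"linear":[0,0,0],"gripper":25},{"delta_rot":[0,0,-0.1745],"linear":[0,0,0],"gripper":25},{"delta_rot":[0,0,-0.1745],"linear":[0,0,0],"gripper":25},{"delta_rot":[0,0,-0.1745],"linear":[0,0,0],"gripper":25},{"delta_rot":[0,0,-0.1745],"linear":[0,0,0],"gripper":25},{"delta_rot":[0,0,-0.1745],"linear":[0,0,0],"gripper":25},{"delta_rot":[0,0,-0.1745],"linear":[0,0,0],"gripper":25}]'
python3 -m crank '[{"delta_rot":[0,0,-0.1745],"linear":[0,0,0],"gripper":25},{"delta_rot":[0,0,-0.1745],"linear":[0,0,0],"gripper":25},{"delta_rot":[0,0,0],"linear":[0,0,0],"gripper":25}]'
python3 -c "
from h import *
goto(.4691,-.0586,.010)"
```

```text
time_s: 11.38
tcp_pos: [0.5369, -0.1087, 0.1261]
ee_rot: [[0.971, -0.24, -0.0], [-0.24, -0.971, 0.0], [-0.0, -0.0, -1.0]]
wrist_force: [-1.1, 0.5, 0.5]
gripper_width: 0.253
time_s: 11.75
tcp_pos: [0.5369, -0.1085, 0.126]
ee_rot: [[0.995, 0.099, -0.0], [0.099, -0.995, -0.0], [-0.0, -0.0, -1.0]]
wrist_force: [-0.5, 0.8, -0.4]
gripper_width: 0.249
t 11.75 tcp [ 0.5369 -0.1085  0.126 ] yaw 5.68 tilt [-0.0001 -0.    ] F [-0.47  0.76 -0.38] w 0.24942593912386438 need [-0.0625 -0.0564  0.116 ]
```

```bash
python3 -m crank '[{"delta_rot":[0,0,0],"linear":[-0.0312,-0.0285,0],"gripper":25},{"delta_rot":[0,0,0],"linear":[-0.0312,-0.0285,0],"gripper":25},{"delta_rot":[0,0,0],"linear":[0,0,0],"gripper":25}]'
python3 - <<'E'
from h import *
goto(.4691,-.0586,.010)
from station import capture
c=capture("wrist");cv2.imwrite("pics/w5.png",c["img"])
m,l=comps(red(c["img"]),200)
for k in m:print([float(x) for x in k])
print(proj(c,[.4691,-.0586,.01]))
# predicted tin corners
th=np.radians(5.9);R=np.array([[np.cos(th),-np.sin(th)],[np.sin(th),np.cos(th)]])
for a in((-45,-30),(-45,30),(45,-30),(45,30)):
    p=np.array([.659,.0012])+R@((np.array(a)+[-128,-40])/1000);print(a,p.round(4),proj(c,[*p,.028]).round(1),proj(c,[*p,0]).round(1))
E
```

```text
time_s: 12.12
tcp_pos: [0.4669, -0.057, 0.1262]
ee_rot: [[0.995, 0.1, -0.001], [0.1, -0.995, 0.0], [-0.001, -0.0, -1.0]]
wrist_force: [0.7, 0.7, -1.2]
gripper_width: 0.247
t 12.125 tcp [ 0.4669 -0.057   0.1262] yaw 5.76 tilt [-0.001   0.0002] F [ 0.66  0.67 -1.25] w 0.24737979143047653 need [0.0022 0.0019 0.1162]
[6854.0, 278.37, 124.63, 240.0, 69.0, 78.0, 116.0]
[[279.66437514 201.02364107]]
(-45, -30) [ 0.4941 -0.0862] [[316.4 180.5]] [[312.9 174.5]]
(-45, 30) [ 0.4879 -0.0265] [[243.1 180.7]] [[246.4 174.6]]
(45, -30) [ 0.5836 -0.077 ] [[320.  61.]] [[315.8  66.5]]
(45, 30) [ 0.5775 -0.0173] [[239.2  61.3]] [[243.1  66.7]]
```

View pics/w5.png

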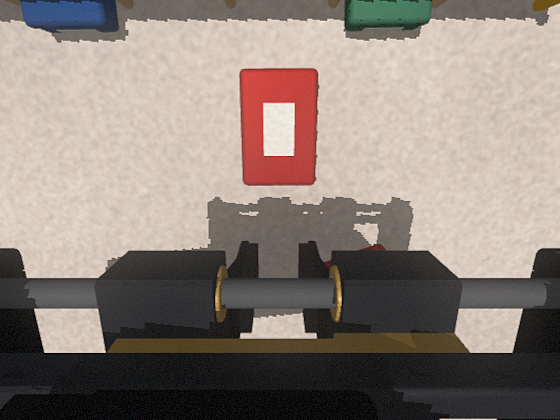

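The tin lies square at (279,125), centred ahead of the fingers. I'll lower and push it in.

```bash
python3 -m crank '[{"delta_rot":[0,0,0],"linear":[0,0.0015,0.055],"gripper":25},{"delta_rot":[0,0,0],"linear":[0,0,0.05],"gripper":25},{"delta_rot":[0,0,0],"linear":[0,0,0.01],"gripper":25},{"delta_rot":[0,0,0],"linear":[0.006,0,0],"gripper":25},{"delta_rot":[0,0,0],"linear":[0.006,0,0],"gripper":25},{"delta_rot":[0,0,0],"linear":[0.007,0,0],"gripper":25},{"delta_rot":[0,0,0],"linear":[0.007,0,0],"gripper":25},{"delta_rot":[0,0,0],"linear":[0.007,0,0],"gripper":25},{"delta_rot":[0,0,0],"linear":[0.007,0,0],"gripper":25},{"delta_rot":[0,0,0],"linear":[0.007,0,0],"gripper":25}]'
python3 - <<'E'
from h import *
goto(.659-.0645*.9947+.04*.1028, .0012-.0645*.1028-.04*.9947,.011)
from station import capture
c=capture("wrist");cv2.imwrite("pics/w6.png",c["img"])
E
```

```text
time_s: 13.42
tcp_pos: [0.5164, -0.0539, 0.011]
ee_rot: [[0.995, 0.102, -0.0], [0.102, -0.995, -0.0], [-0.0, 0.0, -1.0]]
wrist_force: [-1.4, -0.4, 2.0]
gripper_width: 0.25
t 13.425 tcp [ 0.5164 -0.0539  0.011 ] yaw 5.86 tilt [-0.0002 -0.0001] F [-1.36 -0.45  2.01] w 0.2503099074722164 need [ 0.083  -0.0002  0.    ]
```

View pics/w6.png

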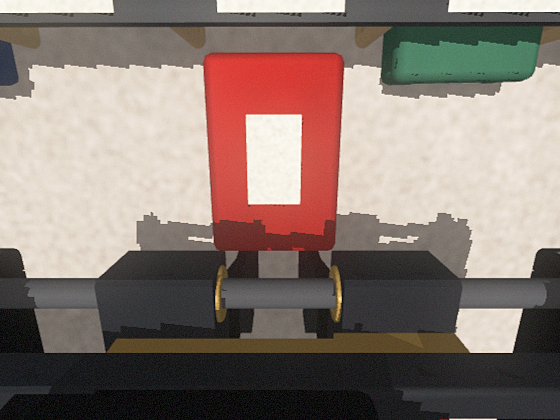

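The tin is heading into the mouth between the dividers at (203,47) and (358,47). It sits about 3 mm left of centre, which is within the clearance, so I'll continue.

```bash
python3 -m crank '[{"delta_rot":[0,0,0],"linear":[0.007,0.0005,0],"gripper":25},{"delta_rot":[0,0,0],"linear":[0.007,0.0005,0],"gripper":25},{"delta_rot":[0,0,0],"linear":[0.007,0.0005,0],"gripper":25},{"delta_rot":[0,0,0],"linear":[0.007,0.0005,0],"gripper":25},{"delta_rot":[0,0,0],"linear":[0.007,0.0005,0],"gripper":25}]'
python3 -m crank '[{"delta_rot":[0,0,0],"linear":[0.007,0,0],"gripper":25},{"delta_rot":[0,0,0],"linear":[0.007,0,0],"gripper":25},{"delta_rot":[0,0,0],"linear":[0.007,0,0],"gripper":25},{"delta_rot":[0,0,0],"linear":[0.007,0,0],"gripper":25}]'
python3 - <<'E'
from h import *
goto(.659-.0645*.9947+.04*.1028, .0012-.0645*.1028-.04*.9947,.011)
from station import capture
c=capture("wrist");cv2.imwrite("pics/w7.png",c["img"])
E
```

```text
time_s: 14.1
tcp_pos: [0.5517, -0.0528, 0.011]
ee_rot: [[0.995, 0.102, 0.0], [0.102, -0.995, 0.0], [0.0, -0.0, -1.0]]
wrist_force: [-0.8, -0.1, -0.9]
gripper_width: 0.254
time_s: 14.6
tcp_pos: [0.5794, -0.0499, 0.011]
ee_rot: [[0.995, 0.102, 0.0], [0.102, -0.995, 0.0], [0.0, -0.0, -1.0]]
wrist_force: [-1.7, -0.5, -0.9]
gripper_width: 0.249
t 14.6 tcp [ 0.5794 -0.0499  0.011 ] yaw 5.86 tilt [0.0001 0.    ] F [-1.71 -0.49 -0.88] w 0.24895146930273632 need [ 0.0199 -0.0027  0.    ]
```

View pics/w7.png

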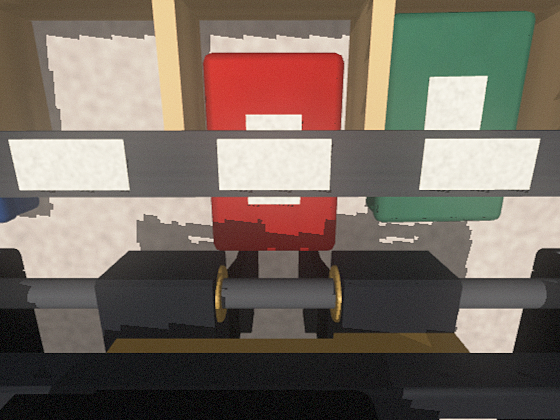

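The tin is well inside the lane under ticket 3. About 20 mm remain, so I'll push gently until the force rises.

```bash
python3 -m crank '[{"delta_rot":[0,0,0],"linear":[0.006,0,0],"gripper":25},{"delta_rot":[0,0,0],"linear":[0.006,0,0],"gripper":25},{"delta_rot":[0,0,0],"linear":[0.003,0,0],"gripper":25},{"delta_rot":[0,0,0],"linear":[0.002,0,0],"gripper":25}]'
python3 -m crank '[{"delta_rot":[0,0,0],"linear":[0.0015,0,0],"gripper":25},{"delta_rot":[0,0,0],"linear":[0.001,0,0],"gripper":25},{"delta_rot":[0,0,0],"linear":[0,0,0],"gripper":25}]'
```

```text
time_s: 15.15
tcp_pos: [0.5955, -0.0484, 0.0111]
ee_rot: [[0.995, 0.102, -0.001], [0.102, -0.995, -0.0], [-0.001, 0.0, -1.0]]
wrist_force: [-1.5, -0.2, 1.4]
gripper_width: 0.25
time_s: 15.52
tcp_pos: [0.5971, -0.0482, 0.011]
ee_rot: [[0.995, 0.102, -0.002], [0.102, -0.995, -0.0], [-0.002, -0.0, -1.0]]
wrist_force: [-4.8, 0.1, 3.9]
gripper_width: 0.252
```

```bash
python3 -m crank '[{"delta_rot":[0,0,0],"linear":[0.001,0,0],"gripper":25},{"delta_rot":[0,0,0],"linear":[0.001,0,0],"gripper":25},{"delta_rot":[0,0,0],"linear":[0,0,0],"gripper":25},{"delta_rot":[0,0,0],"linear":[0,0,0],"gripper":25}]'
```

```text
time_s: 16.02
tcp_pos: [0.5972, -0.0482, 0.0109]
ee_rot: [[0.995, 0.101, -0.006], [0.101, -0.995, -0.001], [-0.006, -0.0, -1.0]]
wrist_force: [-9.0, 0.3, 7.1]
gripper_width: 0.247
```

The force climbs to 9 N with no more advance, so the tin is at the back stop. I'll back off, lift clear and check.

```bash
python3 -m crank '[{"delta_rot":[0,0,0],"linear":[-0.01,0,0],"gripper":25},{"delta_rot":[0,0,0],"linear":[-0.03,0,0],"gripper":25},{"delta_rot":[0,0,0],"linear":[-0.04,0,-0.05],"gripper":25},{"delta_rot":[0,0,0],"linear":[0,0,-0.0625],"gripper":25},{"delta_rot":[0,0,0],"linear":[-0.03,0,-0.05],"gripper":25},{"delta_rot":[0,0,0],"linear":[0,0,0],"gripper":25},{"delta_rot":[0,0,0],"linear":[0,0,0],"gripper":25}]'
python3 - <<'E'
from h import *
goto(.5,0,.2)
from station import capture
c=capture("wrist");cv2.imwrite("pics/w8.png",c["img"])
for k in comps(red(c["img"]),200)[0]:print([float(x) for x in k])
th=np.radians(5.9);R=np.array([[np.cos(th),-np.sin(th)],[np.sin(th),np.cos(th)]])
for a in((-45,-30),(-45,30),(45,-30),(45,30)):
    p=np.array([.659,.0012])+R@((np.array(a)+[-10,-40])/1000);print(a,proj(c,[*p,.028]).round(1))
c=capture("scene");cv2.imwrite("pics/s8.png",cv2.resize(c["img"][120:300,120:400],None,fx=2.8,fy=2.8))
E
```

```text
time_s: 16.9
tcp_pos: [0.4922, -0.0588, 0.1723]
ee_rot: [[0.995, 0.102, 0.002], [0.102, -0.995, 0.001], [0.002, -0.001, -1.0]]
wrist_force: [-0.7, 0.2, -0.4]
gripper_width: 0.247
t 16.9 tcp [ 0.4922 -0.0588  0.1723] yaw 5.85 tilt [0.0022 0.0007] F [-0.68  0.19 -0.43] w 0.24698008980246214 need [ 0.0138 -0.0577 -0.0276]
[1074.0, 277.81, 58.24, 243.0, 46.0, 67.0, 22.0]
(-45, -30) [[308.8  66.5]]
(-45, 30) [[240.5  66.6]]
(45, -30) [[311.5 -54.8]]
(45, 30) [[236.8 -54.6]]
```

View pics/w8.png

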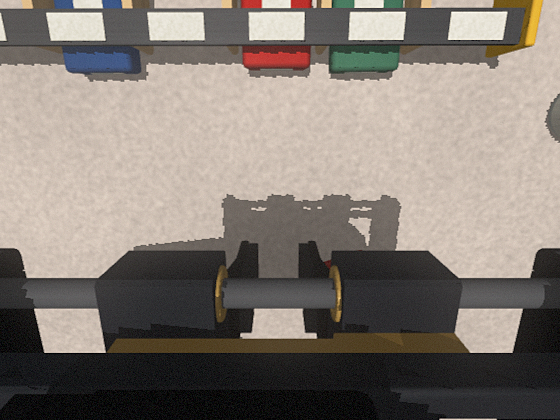

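View pics/s8.png

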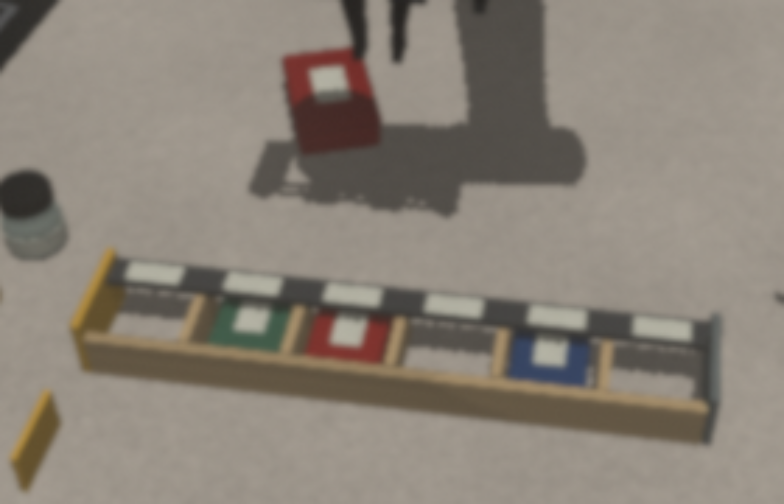

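The red tin's end, at row 69, sticks out no further than the home green (72) and blue (73) tins. It sits centred in the third lane at column 277, and the gripper is clear. I'll hand in.

```bash
python3 -c "
from station import workorder
print(workorder.finish_job())"
```

```text
the job is handed in; nothing more can be done
None
```

The red tin is home in the third lane from the yellow end panel, and I handed the job in at about 17 s. No verdict was reported.

- **Counting:** I touched the first, second and third tickets from the yellow (right-hand) end in turn, at about 9, 17 and 14 N.
- **Pushing:** I pushed the small red tin sideways until it was square with the third lane. I then pushed it in from behind with two fingertips, never gripping or lifting it. It stopped at the back stop, where the force rose to about 9 N with no further advance.
- **Last checks:** The tin's end sticks out no further than the home blue and green tins. It is centred in its lane to about 2–3 mm, and the gripper is clear. The blue tin, green tin and ink jar look unmoved. I did not picture the pen pot again after the start; the arm passed over it once, at about 0.22 m against the pens' 0.14 m.
- **Disagreements:** My measurements differed only by 2–5 mm. The camera and fingertip estimates of the tin's position before the last push were the main case.

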